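Stack lens spacers on the arbor

ROBOT

A 6-joint arm with a two-finger parallel gripper is mounted at the origin on the work surface. World frame = base frame: x ahead of the robot, y to its left, z up, the work surface at z = 0. Lengths are in mm, angles in rad, forces in N, time in s.
With the tool pointing down it reaches from about 300 to 775 mm from the base axis. Payload 14.6 kg.
Tool frame: the origin (TCP) lies midway between the tips of the shut fingers; the grasp point (between the pads) lies 19 mm behind it; z points along the fingers, y is the line along which they close (so a half turn about z gives the same grasp; the last joint's range is limited). The gripper opens to 94 mm and grips with 3 to 60 N. Pads are 16 mm wide; open, the fingers measure 119 mm over their backs; the gripper's body (75 mm by 177 mm) begins 78 mm behind the grasp point.
Start: joints at [1.087, 0.3, 1.521, -0, 1.321, -0.067], TCP at [222.656, 502.905, 205.446] pointing down, gripper open.
Joint ranges: [-3.03, 3.03], [-0.79, 2.21], [0.23, 2.52], [-1.04, 4.18], [0, 3.07], [-2.55, 2.55]. Speed limits (rad/s): [2.22, 2.22, 2.57, 3.14, 3.14, 3.14].

INTERFACE

Orientations are given as [roll, pitch, yaw] about the fixed x, y, z axes, in that order (R = Rz(yaw) Ry(pitch) Rx(roll)).
In Python, from cell import manip, camera gives the robot as it stands.
- The arm moves only by the tool move_arm, never from a script. Its arguments are lists of equal length, an entry for each row: "dp": the shift along the world's x, y, z in mm, a list of three; "rotation": the turn, a rotation vector about the world's x, y, z in rad, a list of three; "hand": the opening, from 0 (shut) to 1 (fully open). A call has 1 to 10 rows; each row shifts and turns the commanded pose from where the row before left it; what a row does not reach is not made up. A row lasts 1/8 s, in which the tool goes at most 62.5 mm and 10.7 degrees, less where a joint would pass 70% of its speed; a pose out of reach is approached as far as the arm can. A call with a gripper value outside its range is refused whole. The fingers move at their own pace and stop on an object; "newtons" is the grip in N (left out, the last holds). Time passes only in rows, so rows that do not move let the fingers close. It gives the time, the measured TCP pose, the force, the opening and the grip force at its end, in the units of the state.
- manip.read_state(): the state, without advancing time (a new reading comes with each control period).
- camera(name): name is "scene" or "top" or "wrist"; returns a dict with "image" (420x560x3 uint8, red, green, blue), "fx", "fy", "cx", "cy" (pixels), "R" (3x3) and "t" (3): a world point X has camera coordinates R X + t; the wrist camera has in their place "mount" (4x4, takes a point from camera to tool coordinates, whose origin is the TCP and whose axes are the flange's). Camera axes: x right, y down, z forward; pixel columns grow to the right and rows downward; lengths in mm; the calibration is good to about 2 mm. The wrist camera is an equidistant fisheye: a pixel r from the principal point sees the ray r / f radians off the axis. A picture is of the moment at which its call begins: read the wrist's pose just before it. There is no depth.
- manip.sign_off(): hands the job in; it is judged then, once.
The state is a dict: "clock": time; "joints": joint angles; "qd": joint speeds; "effort": joint torques, N m; "eef_pos": TCP position; "eef_rot": TCP orientation; "wrist_force": force on the tool from outside, world axes, zero at the start; "moment": the same for the moment, N m; "finger_gap": finger opening in mm; "finger_force": force on a finger pad.
Only numpy, scipy, OpenCV 4.12 (cv2) and the standard library are available. Lean on these libraries where they do the work, as an engineer would, in place of code of your own. Each camera call takes 0.05 s, during which the arm holds its last target. There are 200 camera calls.

TASK

Thread the three aluminium lens spacers onto the upright arbor of the assembly jig in order of size, the largest first at the bottom and the smallest on top, each one pushed down past the arbor's sprung balls until it is fully home before the next goes on. The arbor may be clamped anywhere in its slot, so feel for it and work gently: never lean hard on the jig. Leave the finished stack standing free and everything else on the table where it is.

Things in the scene. Friction and masses are not known exactly. Their poses are not given: they have to be found in the camera images.
- jig: Fixed dark steel base plate of the assembly jig, 125 mm (x) by 85 mm (y), 12 mm thick; origin at the centre of its underside on the table, z up. A slot runs along its x axis from the centre towards +x; in it stands the upright arbor, a steel post of 18 mm diameter. Plate and arbor may together take at most 50 N of contact force, impacts included: touch down slower than 10 mm/s.
- seat (a point): Centre of the base plate's top face, 12 mm above the table, where the largest spacer rests. NOT the arbor's place: the arbor is clamped on the slot's centre line (plate y = 0) anywhere from 4 to 28 mm from this point towards the plate's +x. Where is not measured; find it by feel (touch its side) or by eye. It does not yield when pushed.
- tip_level (a point): A point 60 mm straight above point seat, at the height of the arbor's flat tip (72 mm above the table); the tip itself lies 4 to 28 mm away towards the plate's +x. The tip has only a 1 mm chamfer.
- ball_level (a point): A point 50.5 mm straight above point seat, at the height of two sprung steel balls that stick out 2.2 mm from the arbor towards the plate's +y and -y. A spacer rests on them until it is pushed down past with roughly 2 to 9 N; below them it slides freely.
- ring_large: Loose plain aluminium lens spacer (flat ring), 62 mm outside diameter, 20 mm bore (1 mm clearance all round on the arbor), 15 mm thick, lying flat on the table; origin at the centre of its underside, z along its axis.
- ring_medium: Loose plain aluminium lens spacer (flat ring), 50 mm outside diameter, 20 mm bore (1 mm clearance all round on the arbor), 15 mm thick, lying flat on the table; origin at the centre of its underside, z along its axis.
- ring_small: Loose plain aluminium lens spacer (flat ring), 38 mm outside diameter, 20 mm bore (1 mm clearance all round on the arbor), 15 mm thick, lying flat on the table; origin at the centre of its underside, z along its axis.
- barrel: Bystander, not to be disturbed: short black lens barrel, 42 mm diameter, 32 mm high; origin at its underside.
- battery: Bystander, not to be disturbed: flat blue battery block, 58 x 36 x 11 mm, lying flat; origin at its underside.
- spool: Bystander, not to be disturbed: spool of solder with green flanges, 54 mm diameter, 40 mm high; origin at its underside.
- driver: Bystander, not to be disturbed: screwdriver lying on the table, 170 mm long; origin at its underside.
Not all that is in view belongs to the job. What is shaped like the ring_large but purple or red is not meant.

How it is judged (in metres and radians):
On the way, in this order (a step that is already met when the one before it is completed fails the run):
1. the largest spacer is fully home on the base plate, round the arbor (x of ring_large in the frame of jig between 0 and 0.032 m and y of ring_large in the frame of jig between -0.005 and 0.005 m and z of ring_large in the frame of jig between 0.01 and 0.0145 m and angle between ring_large's own z axis and vertical below 0.08 rad and contact force between the fingers and ring_large below 0.2 N), for 0.2 s.
2. the middle spacer is fully home on the largest (x of ring_medium in the frame of jig between 0 and 0.032 m and y of ring_medium in the frame of jig between -0.005 and 0.005 m and z of ring_medium in the frame of jig between 0.025 and 0.0295 m and angle between ring_medium's own z axis and vertical below 0.08 rad and contact force between the fingers and ring_medium below 0.2 N), for 0.2 s.
3. the smallest spacer is fully home on the middle one (x of ring_small in the frame of jig between 0 and 0.032 m and y of ring_small in the frame of jig between -0.005 and 0.005 m and z of ring_small in the frame of jig between 0.04 and 0.0445 m and angle between ring_small's own z axis and vertical below 0.08 rad and contact force between the fingers and ring_small below 0.2 N), for 0.2 s.
At the end, for the whole second after the job is handed in: All three spacers round the arbor, flat (0.08 rad), at rest: largest on the base plate, middle one on it, smallest on top; undersides within -2/+2.5 mm of home (0, 15, 30 mm above the plate), centres 0 to 32 mm along x and within 5 mm in y of the plate's centre (as far as the slot allows) (x of ring_large in the frame of jig between 0 and 0.032 m and y of ring_large in the frame of jig between -0.005 and 0.005 m and z of ring_large in the frame of jig between 0.01 and 0.0145 m and angle between each of ring_large, ring_medium, ring_small's own z axis and vertical below 0.08 rad and linear speed of each of ring_large, ring_medium, ring_small below 0.02 m/s and x of ring_medium in the frame of jig between 0 and 0.032 m and y of ring_medium in the frame of jig between -0.005 and 0.005 m and z of ring_medium in the frame of jig between 0.025 and 0.0295 m and x of ring_small in the frame of jig between 0 and 0.032 m and y of ring_small in the frame of jig between -0.005 and 0.005 m and z of ring_small in the frame of jig between 0.04 and 0.0445 m); the robot touches nothing.
It fails at once if the jig (base plate or arbor) is pressed with more than 50 N (contact force between jig and anything else above 50 N).
It fails at once if a bystander is shifted by more than 30 mm (distance of any of barrel, battery, spool, driver from where it was at the start of the episode above 0.03 m).
It also fails if it takes over 72 s, if anything falls off the work surface, if the arm or the gripper's body presses on something with over 40 N, if the wrist force passes 120 N, or if a joint passes its speed limit or range.

## Working session

There is one attempt and no reset: what is moved stays moved. The work goes in short steps, Python scripts to look and compute and a tool call to move; the robot and the scene stay as the last step left them, time stands still between calls to the robot, and variables do not carry over. Pictures are saved under pics/ and viewed, at most 13 in all, crops included, and the job is handed in when it is done.

Besides the shell and the picture viewer there is one more tool, called after "Call:" by a JSON object that holds its "fn" and its "kwargs", one argument or row to a line. move_arm: Moves the arm, as the interface text tells. Its arguments: {"type":"object","properties":{"dp":{"type":"array","items":{"type":"array","items":{"type":"number"}}},"rotation":{"type":"array","items":{"type":"array","items":{"type":"number"}}},"hand":{"type":"array","items":{"type":"number"}},"newtons":{"type":"number"}},"required":["dp","rotation","hand"]}

```bash
ls; mkdir -p pics
python3 - <<'E'
from cell import manip, camera
import cv2,numpy as np,pickle
ims=[]
for n in("top","scene"):
    c=camera(n);pickle.dump(c,open(n+".pkl","wb"));cv2.imwrite(f"pics/{n}.png",c["image"][...,::-1])
    print(n,c["fx"],c["fy"],c["cx"],c["cy"],np.round(c["R"],3).tolist(),np.round(c["t"],1))
s=manip.read_state();print(s)
E
```

```text
pics
top 538.1539535672681 538.1539535672681 282.17519431174946 211.31458519362832 [[0.01, -1.0, 0.001], [-0.99, -0.01, -0.14], [0.14, 0.001, -0.99]] [  24.4  538.  1152. ]
scene 532.8546166981843 532.8546166981843 278.7111680970769 208.24765645551568 [[-0.636, 0.772, -0.007], [0.541, 0.439, -0.717], [-0.551, -0.46, -0.697]] [ 341.9 -249.7 1600.8]
{'clock': 0.1, 'joints': array([ 1.08738784e+00,  3.00420126e-01,  1.52149858e+00, -1.31304114e-05,
        1.32069976e+00, -6.65780942e-02]), 'qd': array([-0.00196317, -0.00158339, -0.0036228 ,  0.00035013, -0.00102419,
       -0.00081447]), 'effort': array([ 1.27714709e-03, -5.32649982e+01, -3.53276896e+01,  7.09316391e-02,
        2.35289015e-02, -9.63398543e-05]), 'eef_pos': array([222.5640489 , 502.70737253, 204.94919073]), 'eef_rot': array([-3.14056827e+00, -5.55556809e-05,  2.72476549e+00]), 'wrist_force': array([ 0.78244328,  0.33707479, -0.38690269]), 'moment': array([ 0.01379121, -0.05280166,  0.00836806]), 'finger_force': 0.0, 'finger_gap': 93.94522562664841}
```

View pics/top.png

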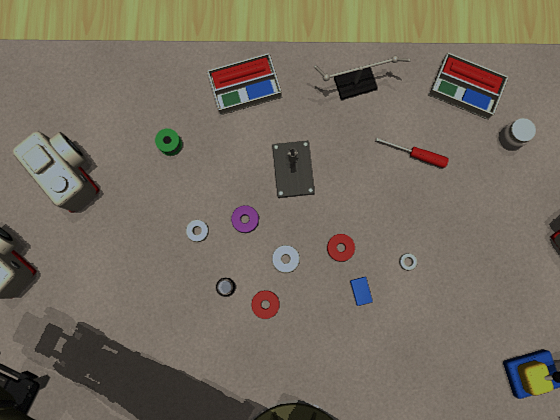

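View pics/scene.png

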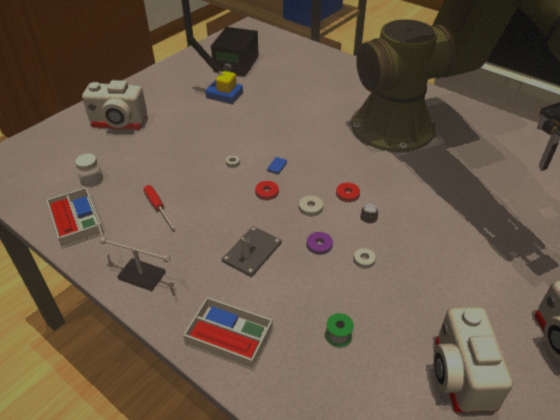

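Top view: silver rings are at (286,259) large, (197,231) medium and (408,262) small. Possible confusions are purple (245,219) and red (341,248) and (265,304), which I rule out by colour. The jig is at (293,168), with the arbor tip near (292,153).

```bash
cat > h.py <<'E'
import numpy as np,cv2,pickle
def ray(c,u,v,z):
    d=c["R"].T@np.array([(u-c["cx"])/c["fx"],(v-c["cy"])/c["fy"],1]);o=-c["R"].T@c["t"]
    return (o+d*(z-o[2])/d[2])
def proj(c,X):
    p=c["R"]@np.array(X)+c["t"];return c["fx"]*p[0]/p[2]+c["cx"],c["fy"]*p[1]/p[2]+c["cy"]
E
python3 - <<'E'
from h import *
c=pickle.load(open("top.pkl","rb"));im=c["image"];hsv=cv2.cvtColor(im,cv2.COLOR_RGB2HSV)
print("cam",-c["R"].T@c["t"])
g=im.min(2)
for n,(u,v) in dict(L=(286,259),M=(197,231),S=(408,262)).items():
    m=np.zeros(g.shape,np.uint8);m[v-25:v+25,u-25:u+25]=(g[v-25:v+25,u-25:u+25]>140)
    cs,_=cv2.findContours(m,cv2.RETR_EXTERNAL,2);k=max(cs,key=cv2.contourArea)
    (a,b),r=cv2.minEnclosingCircle(k);e=cv2.fitEllipse(k);print(n,e,ray(c,*e[0],15)[:2], np.mean(e[1])/538*1140)
m=np.zeros(g.shape,np.uint8);s=np.s_[130:208,260:330]
m[s]=(im.max(2)[s]<95);cs,_=cv2.findContours(m,cv2.RETR_EXTERNAL,2);k=max(cs,key=cv2.contourArea)
r=cv2.minAreaRect(k);print("jig",r);b=cv2.boxPoints(r);P=[ray(c,*q,12)[:2] for q in b];print(np.round(P,1),np.mean(P,0))
crops=[im[130:208,255:335],im[220:298,246:326]]
cv2.imwrite("pics/crop.png",np.hstack([cv2.resize(q,(400,390),interpolation=cv2.INTER_CUBIC) for q in crops])[...,::-1])
E
```

```text
cam [ 370.60795803   28.66387356 1216.08014145]
L ((285.1993408203125, 258.32403564453125), (25.2468318939209, 25.904680252075195), 19.389345169067383) [435.33200364  21.82768988] 54.19398126992151
M ((196.2128143310547, 230.09727478027344), (19.716325759887695, 20.328901290893555), 20.77476692199707) [496.57025339 221.96022637] 42.42709929171991
S ((408.4621276855469, 261.2409973144531), (14.759349822998047, 15.037952423095703), 151.11209106445312) [ 431.49458219 -252.50542945] 31.569632491214566
jig ((292.87713623046875, 168.79974365234375), (54.87138366699219, 38.06649398803711), 83.48019409179688)
[[698.3  57.1]
 [709.4 -29.9]
 [582.1 -44.3]
 [571.3  41.4]] [640.24315264   6.08853545]
```

View pics/crop.png

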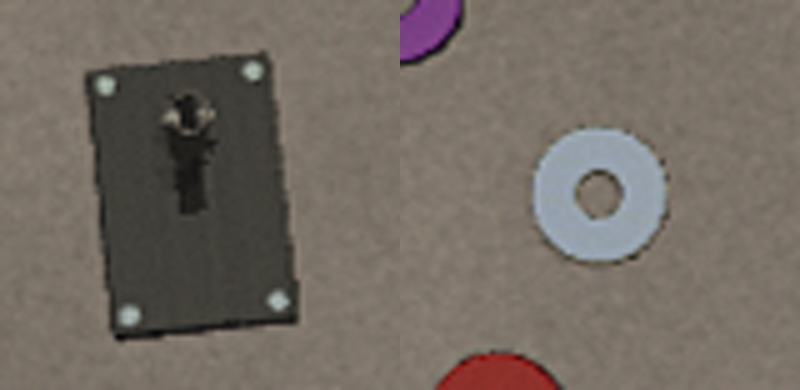

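The left crop shows the plate with its slot towards image-up (plate +x) and the arbor at its far end. Ball glints are at crop (167,117) and (207,115), which is top px (292.4,153.2). The right crop confirms the plain silver large ring. Now moving above it.

Call:
{"fn": "move_arm", "kwargs": {
  "dp": [
    [22, -48, -9],
    [22, -48, -9],
    [22, -49, -9],
    [22, -49, -9],
    [22, -49, -9],
    [22, -49, -9],
    [22, -49, -9],
    [22, -49, -9],
    [20, -49, -9],
    [17, -42, -4]
  ],
  "rotation": [
    [0, 0, 0],
    [0, 0, 0.09],
    [0, 0, 0.09],
    [0, 0, 0.09],
    [0, 0, 0.09],
    [0, 0, 0.09],
    [0, 0, 0.085],
    [0, 0, 0],
    [0, 0, 0],
    [0, 0, 0]
  ],
  "hand": [1, 1, 1, 1, 1, 1, 1, 1, 1, 1],
  "newtons": 25
}}

```text
clock: 1.35
eef_pos: [435.8, 20.0, 119.9]
eef_rot: [3.142, -0.001, -3.024]
wrist_force: [0.9, 0.8, 0.4]
finger_gap: 94.0
finger_force: 0.0
```

```bash
cat >> h.py <<'E'
from scipy.spatial.transform import Rotation as Ro
def tool(s):
    T=np.eye(4);T[:3,:3]=Ro.from_euler("xyz",s["eef_rot"]).as_matrix();T[:3,3]=s["eef_pos"];return T
def wray(c,T,u,v,z):
    a=(u-c["cx"])/c["fx"];b=(v-c["cy"])/c["fy"];r=np.hypot(a,b)
    d=np.array([a/r*np.sin(r),b/r*np.sin(r),np.cos(r)]) if r>0 else np.array([0,0,1.])
    M=T@c["mount"];o=M[:3,3];d=M[:3,:3]@d;return o+d*(z-o[2])/d[2]
def wproj(c,T,X):
    p=np.linalg.inv(T@c["mount"])@np.append(X,1);q=np.hypot(p[0],p[1]);r=np.arctan2(q,p[2])
    return c["cx"]+c["fx"]*r*p[0]/q,c["cy"]+c["fy"]*r*p[1]/q
def wshot(name):
    from cell import manip,camera
    s=manip.read_state();c=camera("wrist");c["T"]=tool(s);pickle.dump(c,open(name+".pkl","wb"));cv2.imwrite(f"pics/{name}.png",c["image"][...,::-1]);return s,c
E
python3 - <<'E'
from h import *
s,c=wshot("w1");print(s["clock"],s["eef_pos"],s["eef_rot"],s["joints"],np.round(c["mount"],3),c["fx"],wproj(c,c["T"],[435.3,21.8,15]))
t=pickle.load(open("top.pkl","rb"));print("arbor ball",ray(t,292.4,153.2,62.5),"tip",ray(t,292.6,151.3,72))
E
```

```text
1.35 [435.8221974   20.01903086 119.9176808 ] [ 3.14150398e+00 -7.09972215e-04 -3.02408619e+00] [-3.80738332e-02  1.46100820e-01  1.92440610e+00 -2.55199724e-05
  1.07180087e+00 -1.72636437e+00] [[-0.00000e+00 -9.61000e-01 -2.78000e-01  8.17690e+01]
 [ 1.00000e+00  0.00000e+00 -1.00000e-03 -2.31000e-01]
 [ 1.00000e-03 -2.78000e-01  9.61000e-01 -1.79578e+02]
 [ 0.00000e+00  0.00000e+00  0.00000e+00  1.00000e+00]] 325.19226210127806 (np.float64(280.9093770684885), np.float64(208.67887878319763))
arbor ball [663.51411939   8.29457216  62.5       ] tip [665.35810197   8.05539223  72.        ]
```

View pics/w1.png

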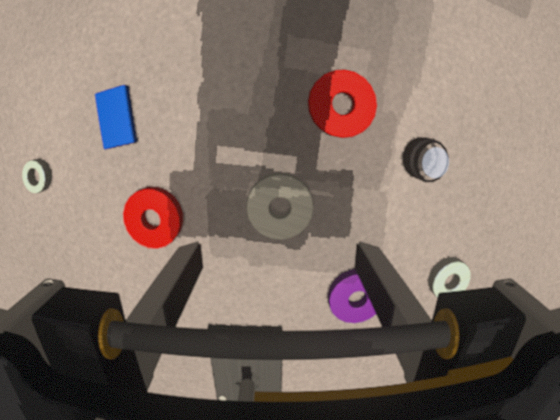

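The large ring's bore is at (280,207), against a prediction of (281,209), so the top-view position is good. The red and purple decoys are well apart. Grasping now.

Call:
{"fn": "move_arm", "kwargs": {
  "dp": [
    [-1, 2, -40],
    [0, 0, -40],
    [0, 0, -25],
    [0, 0, -12],
    [0, 0, 0],
    [0, 0, 0],
    [0, 0, 0],
    [0, 0, 0],
    [0, 0, 0]
  ],
  "rotation": [
    [0, 0, 0],
    [0, 0, 0],
    [0, 0, 0],
    [0, 0, 0],
    [0, 0, 0],
    [0, 0, 0],
    [0, 0, 0],
    [0, 0, 0],
    [0, 0, 0]
  ],
  "hand": [1, 1, 1, 1, 0.9, 0.5, 0.5, 0.5, 0.5],
  "newtons": 25
}}

```text
clock: 2.52
eef_pos: [435.0, 23.9, 4.0]
eef_rot: [-3.141, 0.001, -3.023]
wrist_force: [-1.5, -0.4, 7.2]
finger_gap: 59.8
finger_force: 25.0
```

Call:
{"fn": "move_arm", "kwargs": {
  "dp": [
    [0, 0, 30],
    [0, 0, 50],
    [20, 0, 26],
    [55, -1, 0],
    [60, -2, 0],
    [60, -2, 0],
    [50, -2, 0],
    [30, -2, 0],
    [5, 0, 0],
    [0, 0, 0]
  ],
  "rotation": [
    [0, 0, 0],
    [0, 0, 0],
    [0, 0, 0],
    [0, 0, 0],
    [0, 0, 0],
    [0, 0, 0],
    [0, 0, 0],
    [0, 0, 0],
    [0, 0, 0],
    [0, 0, 0]
  ],
  "hand": [0.5, 0.5, 0.5, 0.5, 0.5, 0.5, 0.5, 0.5, 0.5, 0.5]
}}

```text
clock: 3.78
eef_pos: [714.1, 15.0, 109.0]
eef_rot: [3.141, -0.001, -3.023]
wrist_force: [-0.1, -0.0, -0.1]
finger_gap: 60.1
finger_force: 25.0
```

Run:
```python
from h import *
s,c=wshot("w2");print(s["clock"],s["eef_pos"],s["eef_rot"],s["wrist_force"],s["finger_gap"],wproj(c,c["T"],[664.4,8.2,72]),wproj(c,c["T"],s["eef_pos"]+[0,0,11]))
```

```text
3.775 [714.11782419  15.00509822 108.965198  ] [ 3.14139967e+00 -9.72984893e-04 -3.02336956e+00] [-0.06372171 -0.00925939 -0.13494886] 60.08753175142389 (np.float64(277.65588727774775), np.float64(165.07396209510722)) (np.float64(279.0554396148637), np.float64(264.7614811271283))
```

View pics/w2.png

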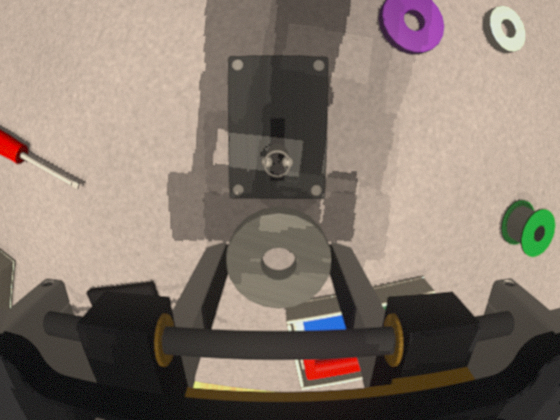

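The wrist view shows the arbor tip circle near (278,163) and the held ring's bore near (279,261). I'll measure both from an enlarged crop.

Run:
```python
from h import *
c=pickle.load(open("w2.pkl","rb"));im=c["image"]
a=im[135:195,240:320];b=im[200:310,225:335]
f=lambda q,h:cv2.convertScaleAbs(cv2.resize(q,(400,h),interpolation=cv2.INTER_CUBIC),alpha=1.5)
A=f(a,300);B=f(b,400);A=np.vstack([A,np.zeros((100,400,3),np.uint8)])
cv2.imwrite("pics/c2.png",np.hstack([A,B])[...,::-1])
```

```text
(no output)
```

View pics/c2.png

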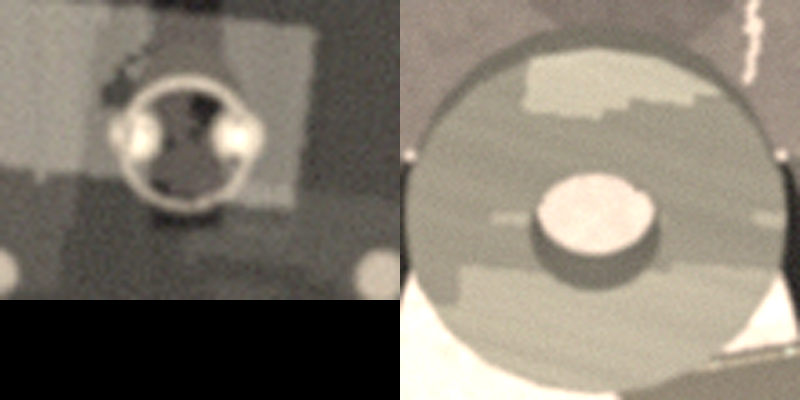

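Run:
```python
from h import *
c=pickle.load(open("w2.pkl","rb"));T=c["T"];p=T[:3,3];print(p)
g=lambda u,v,z:wray(c,T,u,v,z)[:2]
for z in(p[2]+11,):
  t,b=g(278.6,247.3,z),g(278.6,280,z);print("bore",t,b,(t+b)/2,np.linalg.norm(t-b))
  l,r=g(260.5,262,z),g(296.8,262,z);print((l+r)/2,np.linalg.norm(l-r))
  t,b=g(278.6,212.9,z),g(278.6,308.1,z);print("disc",(t+b)/2,np.linalg.norm(t-b))
t,b=g(277.4,135+14.6,71.7),g(277.4,135+42.6,71.7);print("tip",(t+b)/2,np.linalg.norm(t-b))
l,r=g(240+23.8,163.6,71.7),g(240+51.2,163.6,71.7);print((l+r)/2,np.linalg.norm(l-r))
```

```text
[714.11782419  15.00509822 108.965198  ]
bore [703.32174486  13.45904865] [724.06556423  15.92463754] [713.69365455  14.69184309] 20.88983414388301
[712.43147345  14.57054686] 20.76206751050928
disc [713.54195887  14.67487798] 60.89858417546465
tip [663.52447885   7.9223464 ] 19.058521540178077
[663.44112238   7.97921193] 18.406015418083605
```

Call:
{"fn": "move_arm", "kwargs": {
  "dp": [
    [-20, -2.75, 0],
    [-25, -3, -10],
    [-5, -1, -12],
    [0, 0, -6],
    [0, 0, 0],
    [0, 0, -1],
    [0, 0, -1],
    [0, 0, -1],
    [0, 0, -1],
    [0, 0, -1]
  ],
  "rotation": [
    [0, 0, 0],
    [0, 0, 0],
    [0, 0, 0],
    [0, 0, 0],
    [0, 0, 0],
    [0, 0, 0],
    [0, 0, 0],
    [0, 0, 0],
    [0, 0, 0],
    [0, 0, 0]
  ],
  "hand": [0.5, 0.5, 0.5, 0.5, 0.5, 0.5, 0.5, 0.5, 0.5, 0.5]
}}

```text
clock: 5.08
eef_pos: [664.7, 8.1, 76.4]
eef_rot: [-3.142, 0.0, -3.023]
wrist_force: [-0.1, -0.8, -1.1]
finger_gap: 60.2
finger_force: 25.0
```

Call:
{"fn": "move_arm", "kwargs": {
  "dp": [
    [-0.7, 0, -0.5],
    [0, 0, -1],
    [0, 0, -1],
    [0, 0, -1]
  ],
  "rotation": [
    [0, 0, 0],
    [0, 0, 0],
    [0, 0, 0],
    [0, 0, 0]
  ],
  "hand": [0.5, 0.5, 0.5, 0.5]
}}

```text
clock: 5.58
eef_pos: [664.0, 8.2, 72.9]
eef_rot: [-3.142, -0.0, -3.023]
wrist_force: [-0.3, 0.3, -0.4]
finger_gap: 59.9
finger_force: 25.0
```

Call:
{"fn": "move_arm", "kwargs": {
  "dp": [
    [0, 0, -1],
    [0, 0, -1],
    [0, 0, -1],
    [0, 0, -1],
    [0, 0, -1],
    [0, 0, -1]
  ],
  "rotation": [
    [0, 0, 0],
    [0, 0, 0],
    [0, 0, 0],
    [0, 0, 0],
    [0, 0, 0],
    [0, 0, 0]
  ],
  "hand": [0.5, 0.5, 0.5, 0.5, 0.5, 0.5]
}}

```text
clock: 6.32
eef_pos: [664.3, 8.1, 67.6]
eef_rot: [-3.141, 0.001, -3.023]
wrist_force: [-0.9, -0.7, 5.1]
finger_gap: 59.9
finger_force: 25.0
```

Call:
{"fn": "move_arm", "kwargs": {
  "dp": [
    [0, 0, -1],
    [0, 0, -1],
    [0, 0, -1],
    [0, 0, -1]
  ],
  "rotation": [
    [0, 0, 0],
    [0, 0, 0],
    [0, 0, 0],
    [0, 0, 0]
  ],
  "hand": [0.5, 0.5, 0.5, 0.5]
}}

```text
clock: 6.82
eef_pos: [663.9, 8.1, 62.7]
eef_rot: [-3.142, -0.0, -3.023]
wrist_force: [0.2, -0.5, 2.0]
finger_gap: 60.0
finger_force: 25.0
```

Call:
{"fn": "move_arm", "kwargs": {
  "dp": [
    [0, 0, -2],
    [0, 0, -3],
    [0, 0, -3],
    [0, 0, -3],
    [0, 0, -3],
    [0, 0, -3],
    [0, 0, -3],
    [0, 0, -3],
    [0, 0, -3],
    [0, 0, -3]
  ],
  "rotation": [
    [0, 0, 0],
    [0, 0, 0],
    [0, 0, 0],
    [0, 0, 0],
    [0, 0, 0],
    [0, 0, 0],
    [0, 0, 0],
    [0, 0, 0],
    [0, 0, 0],
    [0, 0, 0]
  ],
  "hand": [0.5, 0.5, 0.5, 0.5, 0.5, 0.5, 0.5, 0.5, 0.5, 0.5]
}}

```text
clock: 8.07
eef_pos: [664.0, 8.2, 33.7]
eef_rot: [3.142, -0.0, -3.023]
wrist_force: [0.9, 0.2, -1.6]
finger_gap: 60.2
finger_force: 25.0
```

Call:
{"fn": "move_arm", "kwargs": {
  "dp": [
    [0, 0, -3],
    [0, 0, -3],
    [0, 0, -3],
    [0, 0, -3],
    [0, 0, -1],
    [0, 0, -1],
    [0, 0, -1],
    [0, 0, -1],
    [0, 0, -1],
    [0, 0, -1]
  ],
  "rotation": [
    [0, 0, 0],
    [0, 0, 0],
    [0, 0, 0],
    [0, 0, 0],
    [0, 0, 0],
    [0, 0, 0],
    [0, 0, 0],
    [0, 0, 0],
    [0, 0, 0],
    [0, 0, 0]
  ],
  "hand": [0.5, 0.5, 0.5, 0.5, 0.5, 0.5, 0.5, 0.5, 0.5, 0.5]
}}

```text
clock: 9.32
eef_pos: [664.0, 8.2, 16.1]
eef_rot: [-3.142, 0.0, -3.023]
wrist_force: [-5.2, 0.0, 8.4]
finger_gap: 60.0
finger_force: 25.0
```

Call:
{"fn": "move_arm", "kwargs": {
  "dp": [
    [0, 0, 0],
    [0, 0, 0],
    [0, 0, 0],
    [0, 0, 25],
    [0, 0, 50],
    [-15, 20, 35],
    [-45, 43, 0],
    [-43, 43, 0],
    [-43, 43, 0],
    [-16, 40, 0]
  ],
  "rotation": [
    [0, 0, 0],
    [0, 0, 0],
    [0, 0, 0],
    [0, 0, 0],
    [0, 0, 0],
    [0, 0, 0],
    [0, 0, 0],
    [0, 0, 0],
    [0, 0, 0],
    [0, 0, 0]
  ],
  "hand": [0.75, 0.78, 0.78, 0.78, 0.78, 0.78, 0.78, 0.78, 0.78, 0.78]
}}

```text
clock: 10.58
eef_pos: [500.2, 198.4, 126.4]
eef_rot: [3.141, 0.0, -3.023]
wrist_force: [0.2, 0.4, 0.4]
finger_gap: 73.1
finger_force: 0.0
```

Run:
```python
from h import *
from cell import camera
s,c=wshot("w3");print(s["clock"],s["eef_pos"],s["eef_rot"][2],wproj(c,c["T"],[496.6,222,15]),wproj(c,c["T"],[663.7,8,27]))
t=camera("top");cv2.imwrite("pics/t3.png",np.hstack([cv2.resize(t["image"][130:208,255:335],(400,390)),cv2.resize(c["image"],(520,390))])[...,::-1][:,:,:])
im=cv2.imread("pics/t3.png");cv2.imwrite("pics/t3.png",cv2.resize(im,(800,339)))
```

```text
10.575 [500.1770801  198.41765587 126.43454576] -3.022948244183809 (np.float64(304.5006124497185), np.float64(206.16671723185107)) (np.float64(102.59313078088681), np.float64(323.8646200302312))
```

View pics/t3.png

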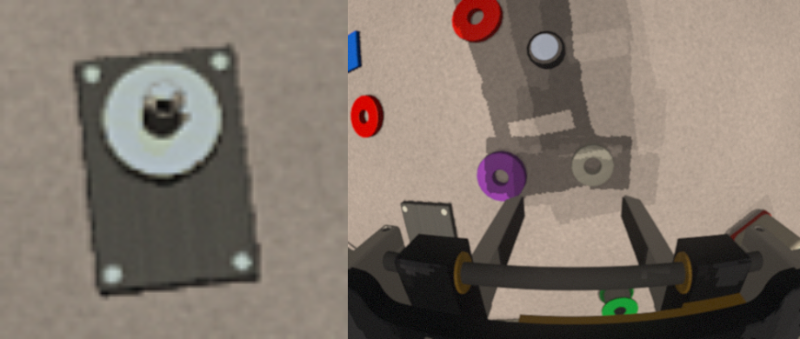

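The large ring sits home round the arbor. The medium ring shows at wrist px (302,204), against a predicted (304,206). Grasping it.

Call:
{"fn": "move_arm", "kwargs": {
  "dp": [
    [-3.7, 23, -30],
    [0, 0, -45],
    [0, 0, -35],
    [0, 0, -12],
    [0, 0, 0],
    [0, 0, 0],
    [0, 0, 0],
    [0, 0, 0]
  ],
  "rotation": [
    [0, 0, 0],
    [0, 0, 0],
    [0, 0, 0],
    [0, 0, 0],
    [0, 0, 0],
    [0, 0, 0],
    [0, 0, 0],
    [0, 0, 0]
  ],
  "hand": [0.78, 0.78, 0.78, 0.78, 0.7, 0.4, 0.4, 0.4]
}}

```text
clock: 11.68
eef_pos: [499.0, 220.4, 5.2]
eef_rot: [3.141, 0.002, -3.023]
wrist_force: [-1.1, -1.3, 6.9]
finger_gap: 49.6
finger_force: 25.0
```

Call:
{"fn": "move_arm", "kwargs": {
  "dp": [
    [0, 0, 30],
    [0, 0, 50],
    [30, -25, 30],
    [38, -38, 0],
    [38, -38, 0],
    [38, -38, 0],
    [38, -38, 0],
    [33, -28, 0],
    [0, 0, 0],
    [0, 0, 0]
  ],
  "rotation": [
    [0, 0, 0],
    [0, 0, 0],
    [0, 0, 0],
    [0, 0, 0],
    [0, 0, 0],
    [0, 0, 0],
    [0, 0, 0],
    [0, 0, 0],
    [0, 0, 0],
    [0, 0, 0]
  ],
  "hand": [0.4, 0.4, 0.4, 0.4, 0.4, 0.4, 0.4, 0.4, 0.4, 0.4]
}}

```text
clock: 12.92
eef_pos: [712.8, 15.6, 113.9]
eef_rot: [3.141, -0.0, -3.023]
wrist_force: [-0.1, 0.5, -0.6]
finger_gap: 50.0
finger_force: 25.0
```

Run:
```python
from h import *
s,c=wshot("w4");p=s["eef_pos"];print(s["clock"],p,s["eef_rot"],s["wrist_force"],s["finger_gap"]);im=c["image"]
q=[wproj(c,c["T"],p+[-2.4,0,9.8]),wproj(c,c["T"],[663.6,8,72])];print(q)
f=lambda x:cv2.convertScaleAbs(cv2.resize(x,(400,400),interpolation=cv2.INTER_CUBIC),alpha=1.5)
u,v=[int(x) for x in q[1]];A=f(im[v-30:v+30,u-30:u+30]);print("A org",u-30,v-30,400/60)
u,v=[int(x) for x in q[0]];B=f(im[v-50:v+50,u-50:u+50]);print("B org",u-50,v-50,4)
cv2.imwrite("pics/c4.png",np.hstack([A,B])[...,::-1])
```

```text
12.925 [712.82048315  15.58323757 113.85305412] [ 3.14138911e+00 -4.83015917e-04 -3.02324327e+00] [-0.14232465  0.53957816 -0.64558832] 49.971883185356184
[(np.float64(279.5489907829122), np.float64(260.14017218952534)), (np.float64(276.4725029530057), np.float64(164.60824960148787))]
A org 246 134 6.666666666666667
B org 229 210 4
```

View pics/c4.png

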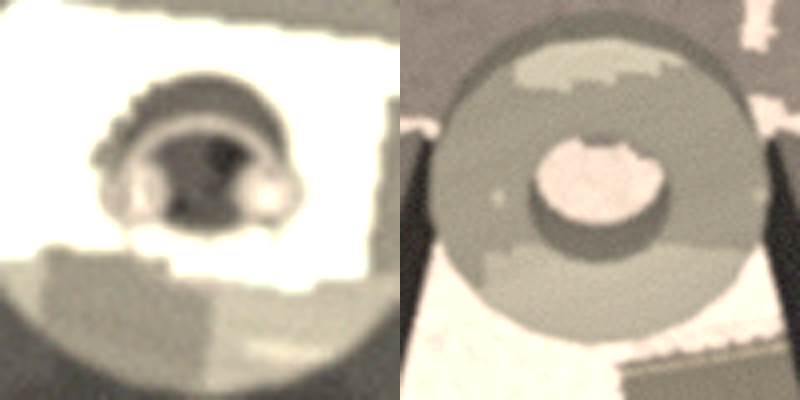

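Call:
{"fn": "move_arm", "kwargs": {
  "dp": [
    [-15, -2.3, 0],
    [-22, -3.5, -10],
    [-8, -1.5, -14],
    [-1.8, 0, -9],
    [0, 0, 0],
    [0, 0, 0]
  ],
  "rotation": [
    [0, 0, 0],
    [0, 0, 0],
    [0, 0, 0],
    [0, 0, 0],
    [0, 0, 0],
    [0, 0, 0]
  ],
  "hand": [0.4, 0.4, 0.4, 0.4, 0.4, 0.4]
}}

```text
clock: 13.72
eef_pos: [666.9, 8.1, 81.5]
eef_rot: [-3.141, 0.001, -3.023]
wrist_force: [0.0, 0.5, 0.1]
finger_gap: 49.4
finger_force: 25.0
```

Call:
{"fn": "move_arm", "kwargs": {
  "dp": [
    [-0.8, 0.1, -1],
    [0, 0, -1],
    [0, 0, -1],
    [0, 0, -1],
    [0, 0, -1],
    [0, 0, -1],
    [0, 0, -1],
    [0, 0, -1]
  ],
  "rotation": [
    [0, 0, 0],
    [0, 0, 0],
    [0, 0, 0],
    [0, 0, 0],
    [0, 0, 0],
    [0, 0, 0],
    [0, 0, 0],
    [0, 0, 0]
  ],
  "hand": [0.4, 0.4, 0.4, 0.4, 0.4, 0.4, 0.4, 0.4]
}}

```text
clock: 14.72
eef_pos: [665.7, 8.0, 72.9]
eef_rot: [3.142, 0.0, -3.023]
wrist_force: [-0.5, -0.5, -0.9]
finger_gap: 49.3
finger_force: 25.0
```

Bottom is at about 67.7 with no force, so it is threaded. Next, past the balls.

Call:
{"fn": "move_arm", "kwargs": {
  "dp": [
    [0, 0, -1],
    [0, 0, -1],
    [0, 0, -1],
    [0, 0, -1],
    [0, 0, -1],
    [0, 0, -1],
    [0, 0, -1]
  ],
  "rotation": [
    [0, 0, 0],
    [0, 0, 0],
    [0, 0, 0],
    [0, 0, 0],
    [0, 0, 0],
    [0, 0, 0],
    [0, 0, 0]
  ],
  "hand": [0.4, 0.4, 0.4, 0.4, 0.4, 0.4, 0.4]
}}

```text
clock: 15.6
eef_pos: [665.8, 8.0, 66.0]
eef_rot: [-3.142, 0.0, -3.023]
wrist_force: [1.8, 0.2, 1.6]
finger_gap: 49.2
finger_force: 25.0
```

Call:
{"fn": "move_arm", "kwargs": {
  "dp": [
    [0, 0, -1],
    [0, 0, -1],
    [0, 0, -1],
    [0, 0, -1]
  ],
  "rotation": [
    [0, 0, 0],
    [0, 0, 0],
    [0, 0, 0],
    [0, 0, 0]
  ],
  "hand": [0.4, 0.4, 0.4, 0.4]
}}

```text
clock: 16.1
eef_pos: [665.6, 8.0, 61.9]
eef_rot: [3.142, -0.0, -3.023]
wrist_force: [0.2, 1.8, 2.1]
finger_gap: 49.1
finger_force: 25.0
```

Call:
{"fn": "move_arm", "kwargs": {
  "dp": [
    [0, 0, -1.5],
    [0, 0, -3],
    [0, 0, -3],
    [0, 0, -3],
    [0, 0, -3],
    [0, 0, -3],
    [0, 0, -3],
    [0, 0, -3],
    [0, 0, -1],
    [0, 0, -1]
  ],
  "rotation": [
    [0, 0, 0],
    [0, 0, 0],
    [0, 0, 0],
    [0, 0, 0],
    [0, 0, 0],
    [0, 0, 0],
    [0, 0, 0],
    [0, 0, 0],
    [0, 0, 0],
    [0, 0, 0]
  ],
  "hand": [0.4, 0.4, 0.4, 0.4, 0.4, 0.4, 0.4, 0.4, 0.4, 0.4]
}}

```text
clock: 17.35
eef_pos: [665.7, 7.9, 37.5]
eef_rot: [-3.142, 0.0, -3.023]
wrist_force: [0.7, 0.9, -1.4]
finger_gap: 49.6
finger_force: 25.0
```

Call:
{"fn": "move_arm", "kwargs": {
  "dp": [
    [0, 0, -1],
    [0, 0, -1],
    [0, 0, -1],
    [0, 0, -1],
    [0, 0, -1]
  ],
  "rotation": [
    [0, 0, 0],
    [0, 0, 0],
    [0, 0, 0],
    [0, 0, 0],
    [0, 0, 0]
  ],
  "hand": [0.4, 0.4, 0.4, 0.4, 0.4]
}}

```text
clock: 17.98
eef_pos: [665.7, 8.0, 32.4]
eef_rot: [-3.142, 0.0, -3.023]
wrist_force: [0.6, -0.1, -0.5]
finger_gap: 49.5
finger_force: 25.0
```

Call:
{"fn": "move_arm", "kwargs": {
  "dp": [
    [0, 0, -0.5],
    [0, 0, -0.5],
    [0, 0, 0]
  ],
  "rotation": [
    [0, 0, 0],
    [0, 0, 0],
    [0, 0, 0]
  ],
  "hand": [0.4, 0.4, 0.4]
}}

```text
clock: 18.35
eef_pos: [665.7, 8.0, 32.2]
eef_rot: [-3.142, 0.0, -3.023]
wrist_force: [-5.0, 0.1, 7.6]
finger_gap: 49.1
finger_force: 25.0
```

Call:
{"fn": "move_arm", "kwargs": {
  "dp": [
    [0, 0, 0],
    [0, 0, 0],
    [0, 0, 20],
    [0, 0, 45],
    [-20, -22, 25],
    [-43, -45, 0],
    [-43, -45, 0],
    [-43, -45, 0],
    [-43, -45, 0],
    [-36, -45, 0]
  ],
  "rotation": [
    [0, 0, 0],
    [0, 0, 0],
    [0, 0, 0],
    [0, 0, 0],
    [0, 0, 0],
    [0, 0, 0],
    [0, 0, 0],
    [0, 0, 0],
    [0, 0, 0],
    [0, 0, 0]
  ],
  "hand": [0.68, 0.68, 0.68, 0.68, 0.68, 0.68, 0.68, 0.68, 0.68, 0.68]
}}

```text
clock: 19.6
eef_pos: [436.4, -240.4, 123.0]
eef_rot: [-3.14, 0.002, -3.023]
wrist_force: [1.0, -0.3, 0.1]
finger_gap: 63.9
finger_force: 0.0
```

Run:
```python
from h import *
from cell import camera
t=camera("top");s,c=wshot("w5");print(s["clock"],s["eef_pos"],s["eef_rot"][2],wproj(c,c["T"],[431.5,-252.5,15]))
cv2.imwrite("pics/t5.png",np.hstack([cv2.resize(t["image"][130:208,255:335],(320,312),interpolation=cv2.INTER_CUBIC),cv2.resize(c["image"],(416,312))])[...,::-1])
```

```text
19.65 [ 433.35638479 -244.36188638  122.92529208] -3.0261710022965165 (np.float64(270.5590160242411), np.float64(205.0608111270117))
```

View pics/t5.png

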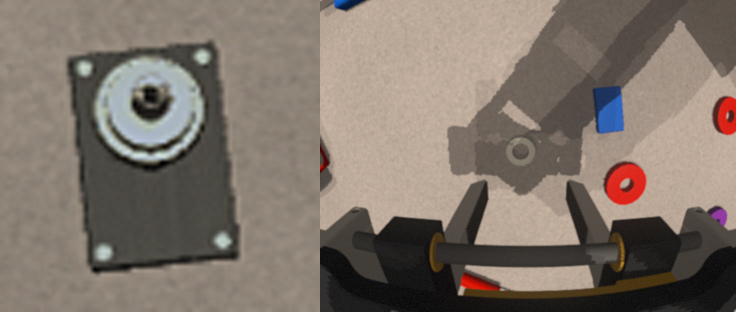

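Two rings are stacked home. The small ring is at wrist px (269,205), as predicted. Approaching partway and letting it settle.

Call:
{"fn": "move_arm", "kwargs": {
  "dp": [
    [-3, -8, -30],
    [0, 0, -30],
    [0, 0, 0],
    [0, 0, 0]
  ],
  "rotation": [
    [0, 0, 0],
    [0, 0, 0],
    [0, 0, 0],
    [0, 0, 0]
  ],
  "hand": [0.68, 0.68, 0.68, 0.68]
}}

```text
clock: 20.2
eef_pos: [435.5, -247.2, 63.0]
eef_rot: [-3.14, 0.001, -3.023]
wrist_force: [-1.0, 0.3, 0.9]
finger_gap: 63.8
finger_force: 0.0
```

Call:
{"fn": "move_arm", "kwargs": {
  "dp": [
    [-4.2, -5.5, -20],
    [0, 0, -25],
    [0, 0, -13],
    [0, 0, 0],
    [0, 0, 0],
    [0, 0, 0],
    [0, 0, 0],
    [0, 0, 0]
  ],
  "rotation": [
    [0, 0, 0],
    [0, 0, 0],
    [0, 0, 0],
    [0, 0, 0],
    [0, 0, 0],
    [0, 0, 0],
    [0, 0, 0],
    [0, 0, 0]
  ],
  "hand": [0.68, 0.68, 0.68, 0.68, 0.5, 0.25, 0.25, 0.25]
}}

```text
clock: 21.2
eef_pos: [430.7, -252.7, 3.9]
eef_rot: [-3.141, 0.001, -3.023]
wrist_force: [-1.5, 1.0, 6.2]
finger_gap: 36.2
finger_force: 25.0
```

Call:
{"fn": "move_arm", "kwargs": {
  "dp": [
    [0, 0, 30],
    [20, 20, 50],
    [40, 38, 30],
    [40, 38, 0],
    [40, 38, 0],
    [40, 38, 0],
    [40, 38, 0],
    [40, 38, 0],
    [23, 20, 0],
    [0, 0, 0]
  ],
  "rotation": [
    [0, 0, 0],
    [0, 0, 0],
    [0, 0, 0],
    [0, 0, 0],
    [0, 0, 0],
    [0, 0, 0],
    [0, 0, 0],
    [0, 0, 0],
    [0, 0, 0],
    [0, 0, 0]
  ],
  "hand": [0.25, 0.25, 0.25, 0.25, 0.25, 0.25, 0.25, 0.25, 0.25, 0.25]
}}

```text
clock: 22.45
eef_pos: [713.7, 16.9, 112.2]
eef_rot: [3.141, -0.001, -3.021]
wrist_force: [-0.0, 0.5, -1.4]
finger_gap: 35.7
finger_force: 25.0
```

Call:
{"fn": "move_arm", "kwargs": {
  "dp": [
    [0, 0, 0],
    [0, 0, 0]
  ],
  "rotation": [
    [0, 0, 0],
    [0, 0, 0]
  ],
  "hand": [0.25, 0.25]
}}

```text
clock: 22.7
eef_pos: [712.8, 14.3, 113.6]
eef_rot: [-3.142, 0.0, -3.024]
wrist_force: [0.9, 0.1, -0.3]
finger_gap: 35.9
finger_force: 25.0
```

Run:
```python
from h import *
s,c=wshot("w6");p=s["eef_pos"];print(s["clock"],p,s["eef_rot"],s["wrist_force"],s["finger_gap"]);im=c["image"]
q=[wproj(c,c["T"],p+[0,0,11]),wproj(c,c["T"],[663.6,8,72])];print(q)
f=lambda x:cv2.convertScaleAbs(cv2.resize(x,(400,400),interpolation=cv2.INTER_CUBIC),alpha=1.5)
u,v=[int(x) for x in q[1]];A=f(im[v-30:v+30,u-30:u+30])
u,v=[int(x) for x in q[0]];B=f(im[v-40:v+40,u-40:u+40]);print("B org",u-40,v-40,5)
cv2.imwrite("pics/c6.png",np.hstack([A,B])[...,::-1])
```

```text
22.7 [712.81587352  14.28971386 113.6170335 ] [-3.14150610e+00  3.89711426e-06 -3.02446321e+00] [ 0.85844331  0.09471131 -0.27630325] 35.850173384715035
[(np.float64(279.0510689253144), np.float64(264.7767498465663)), (np.float64(278.2745411157358), np.float64(164.85855423654237))]
B org 239 224 5
```

View pics/c6.png

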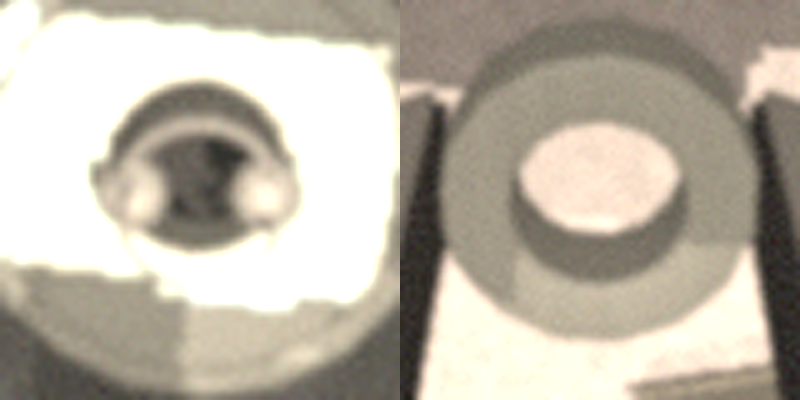

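Call:
{"fn": "move_arm", "kwargs": {
  "dp": [
    [-15, -2, 0],
    [-22, -3, -10],
    [-10, -1.2, -14],
    [-2.3, 0, -9],
    [0, 0, 0],
    [0, 0, 0]
  ],
  "rotation": [
    [0, 0, 0],
    [0, 0, 0],
    [0, 0, 0],
    [0, 0, 0],
    [0, 0, 0],
    [0, 0, 0]
  ],
  "hand": [0.25, 0.25, 0.25, 0.25, 0.25, 0.25]
}}

```text
clock: 23.5
eef_pos: [664.5, 9.0, 80.8]
eef_rot: [-3.141, 0.001, -3.023]
wrist_force: [-0.3, 0.7, -0.2]
finger_gap: 36.1
finger_force: 25.0
```

Call:
{"fn": "move_arm", "kwargs": {
  "dp": [
    [-0.9, -0.9, -1],
    [0, 0, -1],
    [0, 0, -1],
    [0, 0, -1],
    [0, 0, -1],
    [0, 0, -1],
    [0, 0, -1],
    [0, 0, -1],
    [0, 0, -1]
  ],
  "rotation": [
    [0, 0, 0],
    [0, 0, 0],
    [0, 0, 0],
    [0, 0, 0],
    [0, 0, 0],
    [0, 0, 0],
    [0, 0, 0],
    [0, 0, 0],
    [0, 0, 0]
  ],
  "hand": [0.25, 0.25, 0.25, 0.25, 0.25, 0.25, 0.25, 0.25, 0.25]
}}

```text
clock: 24.62
eef_pos: [663.1, 8.2, 71.2]
eef_rot: [3.142, -0.0, -3.023]
wrist_force: [0.7, 0.6, -0.7]
finger_gap: 35.8
finger_force: 25.0
```

Call:
{"fn": "move_arm", "kwargs": {
  "dp": [
    [0, 0, -1],
    [0, 0, -1],
    [0, 0, -1],
    [0, 0, -1],
    [0, 0, -1],
    [0, 0, -1]
  ],
  "rotation": [
    [0, 0, 0],
    [0, 0, 0],
    [0, 0, 0],
    [0, 0, 0],
    [0, 0, 0],
    [0, 0, 0]
  ],
  "hand": [0.25, 0.25, 0.25, 0.25, 0.25, 0.25]
}}

```text
clock: 25.38
eef_pos: [663.5, 8.1, 65.8]
eef_rot: [-3.141, 0.001, -3.023]
wrist_force: [1.5, -0.6, 2.9]
finger_gap: 36.1
finger_force: 25.0
```

Call:
{"fn": "move_arm", "kwargs": {
  "dp": [
    [0, 0, -1],
    [0, 0, -1],
    [0, 0, -1],
    [0, 0, -1]
  ],
  "rotation": [
    [0, 0, 0],
    [0, 0, 0],
    [0, 0, 0],
    [0, 0, 0]
  ],
  "hand": [0.25, 0.25, 0.25, 0.25]
}}

```text
clock: 25.88
eef_pos: [663.0, 8.1, 61.1]
eef_rot: [-3.142, -0.0, -3.023]
wrist_force: [-0.3, -1.0, 3.6]
finger_gap: 36.1
finger_force: 25.0
```

Call:
{"fn": "move_arm", "kwargs": {
  "dp": [
    [0, 0, -2],
    [0, 0, -2],
    [0, 0, -2],
    [0, 0, -2],
    [0, 0, -1],
    [0, 0, -1],
    [0, 0, -1],
    [0, 0, -1]
  ],
  "rotation": [
    [0, 0, 0],
    [0, 0, 0],
    [0, 0, 0],
    [0, 0, 0],
    [0, 0, 0],
    [0, 0, 0],
    [0, 0, 0],
    [0, 0, 0]
  ],
  "hand": [0.25, 0.25, 0.25, 0.25, 0.25, 0.25, 0.25, 0.25]
}}

```text
clock: 26.88
eef_pos: [662.8, 8.2, 48.9]
eef_rot: [3.141, -0.001, -3.023]
wrist_force: [-0.4, -1.1, -0.3]
finger_gap: 35.9
finger_force: 25.0
```

Call:
{"fn": "move_arm", "kwargs": {
  "dp": [
    [0, 0, -1],
    [0, 0, -1],
    [0, 0, -1],
    [0, 0, -0.5],
    [0, 0, 0]
  ],
  "rotation": [
    [0, 0, 0],
    [0, 0, 0],
    [0, 0, 0],
    [0, 0, 0],
    [0, 0, 0]
  ],
  "hand": [0.25, 0.25, 0.25, 0.25, 0.25]
}}

```text
clock: 27.5
eef_pos: [663.1, 8.2, 46.0]
eef_rot: [3.142, 0.0, -3.023]
wrist_force: [-1.1, 0.3, 2.0]
finger_gap: 36.7
finger_force: 25.0
```

Call:
{"fn": "move_arm", "kwargs": {
  "dp": [
    [0, 0, -0.5],
    [0, 0, 0]
  ],
  "rotation": [
    [0, 0, 0],
    [0, 0, 0]
  ],
  "hand": [0.25, 0.25]
}}

```text
clock: 27.75
eef_pos: [663.1, 8.2, 45.9]
eef_rot: [3.142, 0.0, -3.023]
wrist_force: [-3.7, 0.3, 5.6]
finger_gap: 36.1
finger_force: 25.0
```

Call:
{"fn": "move_arm", "kwargs": {
  "dp": [
    [0, 0, 0],
    [0, 0, 0],
    [0, 0, 20],
    [0, 0, 45],
    [-20, 0, 40],
    [-60, 0, 0],
    [-60, 0, 0],
    [-60, 0, 0],
    [0, 0, 0],
    [0, 0, 0]
  ],
  "rotation": [
    [0, 0, 0],
    [0, 0, 0],
    [0, 0, 0],
    [0, 0, 0],
    [0, 0, 0],
    [0, 0, 0],
    [0, 0, 0],
    [0, 0, 0],
    [0, 0, 0],
    [0, 0, 0]
  ],
  "hand": [0.55, 0.55, 0.55, 0.55, 0.55, 0.55, 0.55, 0.55, 0.55, 0.55]
}}

```text
clock: 29.0
eef_pos: [464.3, 8.1, 151.8]
eef_rot: [-3.141, 0.003, -3.023]
wrist_force: [-0.2, -0.0, 0.7]
finger_gap: 51.6
finger_force: 0.0
```

Run:
```python
from h import *
from cell import camera,manip
t=camera("top");s=camera("scene");print(manip.read_state()["clock"])
f=lambda x:cv2.resize(x,(400,400),interpolation=cv2.INTER_CUBIC)
cv2.imwrite("pics/end.png",np.hstack([f(t["image"][130:208,255:335]),f(s["image"][210:280,215:290])])[...,::-1])
```

```text
29.1
```

View pics/end.png

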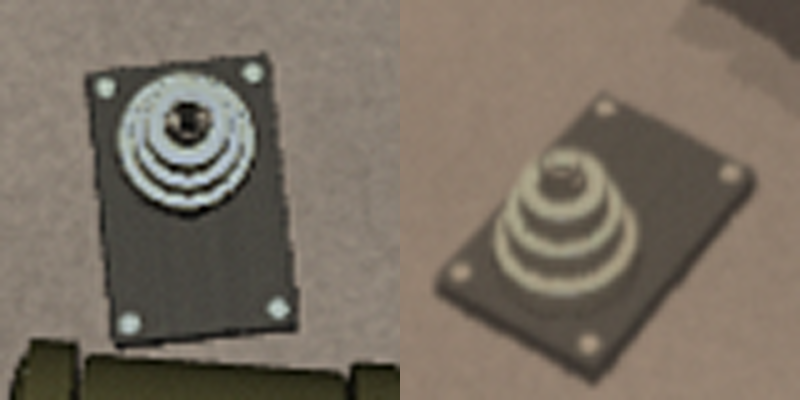

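Both views show the three rings stacked flat in size order round the arbor, at top crop (187,130), with the arm clear.

```bash
python3 -c "
from cell import manip;print(manip.sign_off())"
```

```text
the job is handed in; nothing more can be done
None
```

The job is handed in at about 29 s of the 72 s limit: all three spacers are stacked on the arbor, largest at the bottom, each felt to seat fully, with the arm clear; no verdict came back on hand-in.

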